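# Refit the cup rinser's drip grate and rinse a tumbler

### The arm

A 6-joint arm with a two-finger parallel gripper is mounted at the origin on a cart in front of the work surface, level with it; the furniture and walls round the work are solid. World frame = base frame: x ahead of the robot, y to its left, z up, the work surface at z = 0. Lengths are in m, angles in degrees, forces in N, time in s.
With the tool pointing down it reaches from about 0.3 to 0.75 m from the base axis. Payload 8.5 kg.
Tool frame: the origin (TCP) lies on the mounting face of the last link; the fingertips stand tip_extent ahead of it and the grasp point (between the pads) lies 155 mm ahead of it (tip_extent is the distance from the TCP to the fingertips, in m); z points along the fingers, y is the line along which they close (so a half turn about z gives the same grasp; the last joint's range is limited). The gripper opens to 85 mm and grips with 20 to 120 N. Pads are 22 mm wide; open, the fingers measure 114 mm over their backs; the gripper's body (76 mm by 85 mm) begins 54 mm behind the grasp point. The pads swing forward as they close: fully open they stand 13 mm farther back than shut.
Start: joints at [-12.336, 21.807, 74.336, -0, 83.858, -12.336], TCP at [0.55, 0, 0.405] pointing down, gripper open.
Joint ranges: [-178.18, 178.18], [-50.72, 133.34], [12.68, 142.11], [-81.47, 261.47], [9.98, 163.14], [-165.26, 165.26]. Speed limits (degrees/s): [136.94, 136.94, 180, 180, 180, 180].

### API

Orientations are given as a 3x3 rotation matrix whose columns are the frame's x, y, z axes.
In Python, from rig import observe, get_image, camera_params, close_job, tip_extent gives the robot as it stands.
- The arm moves only by the shell command python3 -m creep 'ROWS' [FORCE]. ROWS is JSON, a list of rows, each an object with "jaw": the gripper's target within -1 to 1 (shut at 1, half-way at 0, fully open at -1); "travel": the shift along the world's x, y, z in mm, a list of three; "roll": the turn about the world's z in rad. A call has 1 to 12 rows; each row is the pose to reach, as a shift and turn from the pose commanded when the call began; what a row does not reach only later rows make up. A row lasts 1/10 s, in which the tool goes at most 50 mm and 8.59 degrees, less where a joint would pass 70% of its speed; a pose out of reach is approached as far as the arm can. A call with a gripper value outside its range is refused whole. The fingers move at their own pace and stop on an object; FORCE is the grip in N (left out, the last holds). Time passes only in rows, so rows that repeat a pose let the fingers close. It gives the time, the measured TCP pose, the force, the opening and the grip force at its end, in the units of the state.
- observe(): the state, without advancing time (a new reading comes with each control period).
- get_image(name): name is "scene" or "side" or "wrist"; returns (picture, depth): 384x512x3 uint8, red, green, blue; 384x512 float32, m along the optical axis (not along the pixel's ray), 0 where there is no reading.
- camera_params(name): a dict with "mtx" (3x3 intrinsics, pixels), "dist_coeffs" ([k1, k2, p1, p2, k3] as OpenCV has them; the pictures are not rectified), "extrinsics" (4x4, takes a point from camera to world coordinates). Camera axes: x right, y down, z forward; pixel columns grow to the right and rows downward; lengths in m; the calibration is good to about 2 mm. A picture is of the moment at which its call begins: read the wrist's pose just before it. camera_params takes no time and is no camera call; for the wrist camera it gives the pose at the moment of the call.
- close_job(): hands the job in; it is judged then, once.
The state is a dict: "time_s": time; "q": joint angles; "qvel": joint speeds; "joint_efforts": joint torques, N m; "position": TCP position; "tool_rot": TCP orientation; "ft_force": force on the tool from outside, world axes, zero at the start; "wrist_torque": the same for the moment, N m; "grip_width": finger opening in m; "gripper_force": force on a finger pad.
Only numpy, scipy, OpenCV 4.12 (cv2) and the standard library are available. Lean on these libraries where they do the work, as an engineer would, in place of code of your own. Each camera call takes 0.05 s, during which the arm holds its last target. There are 200 camera calls.

### The job

The cup rinser was taken apart for cleaning: seat its drip grate back flat on the basin, over the two brass pins, stand the upside-down tumbler on the grate centred over the blue nozzle and let go of it. Press the rinse pedal right down to its stop and hold it there for a moment, then let it come up and move the tumbler to the round wooden board to drain, standing wholly on it, upside down as it is. Set the glass down gently and never tip it, keep the grate seated, and leave everything else on the table where it stands.

Things in the scene. Friction and masses are not known exactly. Their poses are not given: they have to be found in the camera images.
- rinser: the fixed grey rinser basin, an open box 112 (x) x 190 (y) x 48 mm high; origin at the centre of its underside on the table, z up; its -x side is the front with the pedal. Two upright brass pins stand on its rim corners at (x +40, y +80) and (x -40, y -80) mm; they are 9 mm thick, with conical tips, and rise 16 mm above the rim. The basin's position and yaw vary
- seat (a point): centre of the basin's rim plane, 48 mm above the table, axes as the basin's; the seated grate's origin lies here, its y axis along this y axis either way round
- nozzle (a point): point on the top face of the seated grate straight above the blue nozzle: 45 mm to the basin's -y side of its centre, 54 mm above the table; the nozzle itself stays below the grate. Axes as the basin's
- grate: loose aluminium drip grate, a plate 108 (x) x 184 (y) x 6 mm thick, 0.22 kg, lying flat on the table, its long side turned roughly across that of the basin; origin at the centre of its underside, z up. A blue upright lift tab stands in its middle: 56 mm along x, 8 mm thick along y, its top 41 mm above the underside. The two pin holes, 13 mm wide, lie at (x +40, y +80) and (x -40, y -80) mm, so the grate fits in either of two half-turned ways
- pedal_pad (a point): point on the blue tread of the rinse pedal, a hinged plate 54 mm wide that sticks out 64 mm from the front (-x) of the basin, 35 mm to its +y side; the point is about 40 mm above the table, 46 mm from the hinge, 106 mm ahead of the basin's centre. Moves with the pedal; x points from the tread to the basin
- pedal (a joint): pedal angle, rad: 0 at rest (level), 0.28 at its lower stop, where the tread point has sunk 13 mm. A spring holds it up: about 2 N at the tread point to start it, about 7 N at the stop; it springs back when released
- tumbler: clear drinking tumbler standing upside down (mouth down), 70 mm wide at the bottom, narrowing upwards (57 mm wide at 60 mm up), 92 mm high, 0.17 kg; origin at the centre of its underside, z up; begins on the table in front of the basin, solid (closed) to contacts
- board: round bamboo board, 165 mm across, 12 mm thick, fixed to the table; origin at the centre of its underside; lies to the left or the right of the tumbler, the grate to the other side
- tissues: white tissue box, 117x231x159 mm, bystander, origin at its underside; leave it where it stands
- mug: white porcelain mug, 83x116x105 mm, bystander, origin at its underside; leave it where it stands
- oil_bottle: dark glass bottle, 61x60x228 mm, bystander, origin at its underside; leave it where it stands
- spice_jar: clear jar with red cap, 45x45x106 mm, bystander, origin at its underside; leave it where it stands
- salt_shaker: salt shaker, 44x44x90 mm, bystander, origin at its underside; leave it where it stands

How it is judged (in metres and radians):
On the way, in this order (a step that is already met when the one before it is completed fails the run):
1. the grate lies flat on the basin, over both pins, and is let go (horizontal distance between grate and seat below 0.006 m and z of grate in the frame of seat between -0.003 and 0.003 m and angle between the y axis of grate and the y axis of seat, either way round below 0.08 rad and angle between grate's own z axis and vertical below 0.04 rad and contact force between the fingers and grate below 0.1 N), for 0.2 s.
2. the tumbler stands upside down on the seated grate over the nozzle and is let go (horizontal distance between grate and seat below 0.006 m and z of grate in the frame of seat between -0.003 and 0.003 m and angle between the y axis of grate and the y axis of seat, either way round below 0.08 rad and angle between grate's own z axis and vertical below 0.04 rad and horizontal distance between tumbler and nozzle below 0.02 m and z of tumbler in the frame of nozzle between -0.004 and 0.004 m and angle between tumbler's own z axis and vertical below 0.06 rad and contact force between the fingers and tumbler below 0.1 N), for 0.2 s.
3. the pedal is held at its stop with the tumbler over the nozzle (horizontal distance between grate and seat below 0.006 m and z of grate in the frame of seat between -0.003 and 0.003 m and angle between the y axis of grate and the y axis of seat, either way round below 0.08 rad and angle between grate's own z axis and vertical below 0.04 rad and horizontal distance between tumbler and nozzle below 0.02 m and z of tumbler in the frame of nozzle between -0.004 and 0.004 m and angle between tumbler's own z axis and vertical below 0.06 rad and value of joint pedal above 0.255 rad), for 0.3 s.
At the end, for the whole second after the job is handed in: grate flat on the basin over both pins (centre within 6 mm, height within 3 mm, turn within 0.08 rad, tilt under 0.04 rad); tumbler at rest, released, upside down wholly on the board (centre within 45 mm of its centre, tilt under 0.06 rad); pedal up (under 0.05 rad) (all of step 1 and horizontal distance between tumbler and board below 0.045 m and z of tumbler in the frame of board between 0.008 and 0.016 m and angle between tumbler's own z axis and vertical below 0.06 rad and linear speed of tumbler below 0.02 m/s and contact force between the fingers and tumbler below 0.1 N and value of joint pedal below 0.05 rad); the robot touches nothing.
It fails at once if the tumbler is tipped by more than 0.5 rad (angle between tumbler's own z axis and vertical above 0.5 rad).
It fails at once if the tumbler is set down harder than 100 N on the grate or the board (contact force between tumbler and grate above 100 N or contact force between tumbler and board above 100 N).
It fails at once if the tumbler is dropped: it moves faster than 0.5 m/s while not held (contact force between the fingers and tumbler below 0.05 N and linear speed of tumbler above 0.5 m/s).
It fails at once if a bystander is moved by more than 20 mm (distance of any of tissues, mug, oil_bottle, spice_jar, salt_shaker from where it was at the start of the episode above 0.02 m).
It also fails if it takes over 72 s, if anything falls off the work surface, if the arm or the gripper's body presses on something with over 40 N, if the wrist force passes 120 N, or if a joint passes its speed limit or range.

## Working session

There is one attempt and no reset: what is moved stays moved. The work goes in short steps, Python scripts to look and compute and a shell command to move; the robot and the scene stay as the last step left them, time stands still between calls to the robot, and variables do not carry over. Pictures are saved under pics/ and viewed, at most 10 in all, crops included, and the job is handed in when it is done.

```bash
mkdir -p pics; ls; cat > h.py <<'E'
import numpy as np, cv2
from rig import *
def grab(n):
    p=camera_params(n); im,d=get_image(n); return im,d,p
def cloud(d,p):
    h,w=d.shape; v,u=np.mgrid[:h,:w]
    q=cv2.undistortPoints(np.stack([u,v],-1).reshape(-1,1,2).astype(np.float64),np.array(p["mtx"]),np.array(p["dist_coeffs"])).reshape(h,w,2)
    c=np.dstack([q*d[...,None],d]); E=np.array(p["extrinsics"])
    return c@E[:3,:3].T+E[:3,3]
def ray(u,v,p,z):
    q=cv2.undistortPoints(np.array([[[u,v]]],float),np.array(p["mtx"]),np.array(p["dist_coeffs"])).ravel()
    E=np.array(p["extrinsics"]); r=E[:3,:3]@np.array([*q,1]); o=E[:3,3]
    return o+r*(z-o[2])/r[2]
def save(n,im): cv2.imwrite("pics/"+n,im[...,::-1])
E
python3 - <<'E'
from h import *
print(tip_extent() if callable(tip_extent) else tip_extent, observe()["time_s"],observe()["tool_rot"])
ims=[]
for n in ("scene","side","wrist"):
    im,d,p=grab(n); np.savez(n+".npz",im=im,d=d,**{k:np.array(v) for k,v in p.items()}); save(n+"0.png",im); print(n,np.array(p["extrinsics"])[:3,3],(d>0).mean())
E
```

```text
pics
0.1734 0.0 [[ 6.87430773e-05  9.99998882e-01 -1.49378634e-03]
 [ 9.99999946e-01 -6.82632818e-05  3.21242805e-04]
 [ 3.21140475e-04 -1.49380834e-03 -9.99998833e-01]]
scene [ 0.05833959 -0.60469908  0.88197914] 0.9963429768880209
side [ 0.43642812 -0.84733188  0.57260643] 0.9960479736328125
wrist [0.54982579 0.07030765 0.37334058] 0.996063232421875
```

View pics/scene0.png

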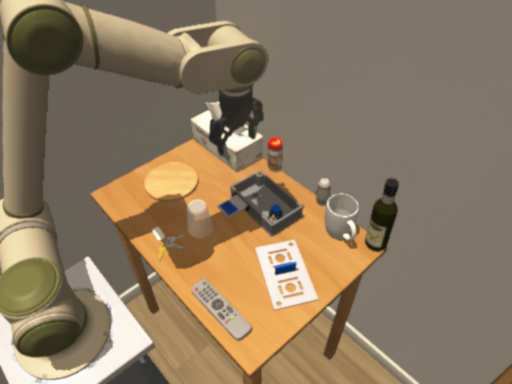

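View pics/wrist0.png

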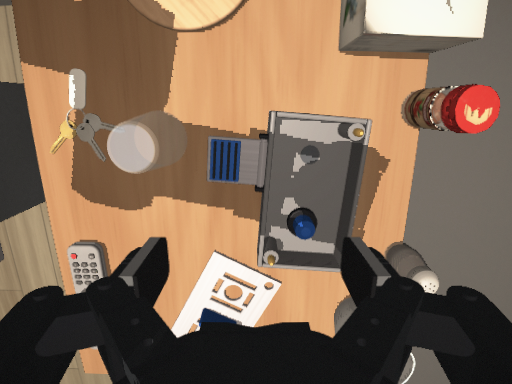

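The scene view shows the grate (285,270) with its blue tab, the tumbler at (199,218), the basin at (267,203) and the board at (171,181). In the wrist view the brass pins are at (359,132) and (270,259), the tread at (225,160) and the tumbler top at about (133,147).

```bash
python3 - <<'E'
from h import *
L=lambda n:np.load(n+".npz")
w=L("wrist"); P=cloud(w["d"],w)
np.set_printoptions(precision=4,suppress=True)
a=ray(359,132,w,.062);b=ray(270,259,w,.062)
print("pins",a,b,np.linalg.norm(a-b))
dv=(a-b)[:2]; yaw=np.arctan2(dv[1],dv[0])-np.arctan2(160,80); print("basin c",(a+b)/2,"yaw",yaw)
# rim points
m=(abs(P[...,2]-.048)<.004)&(np.hypot(P[...,0]-(a+b)[0]/2,P[...,1]-(a+b)[1]/2)<.13)
r=cv2.minAreaRect(P[m][:,:2].astype(np.float32)*1000); print("rim",r)
print("tread", P[160,225],P[147,133])
for n in("wrist","scene","side"):
    s=L(n);Q=cloud(s["d"],s);hsv=cv2.cvtColor(s["im"],cv2.COLOR_RGB2HSV)
    z=Q[...,2]
    m=(hsv[...,1]<40)&(hsv[...,2]>150)&(abs(z-.006)<.004)&(Q[...,0]>.3)&(Q[...,1]<-.05)&(Q[...,0]<.75)
    cs,_=cv2.findContours(m.astype(np.uint8),0,1)
    if cs:
        c=max(cs,key=cv2.contourArea).reshape(-1,2); pts=Q[c[:,1],c[:,0],:2]; print(n,"grate",cv2.minAreaRect((pts*1000).astype(np.float32)))
    m=(hsv[...,0]>105)&(hsv[...,0]<130)&(hsv[...,1]>150)&(z>.032)&(z<.05)&(Q[...,1]<-.1)
    if m.sum()>5: print(n,"tab",cv2.minAreaRect((Q[m][:,:2]*1000).astype(np.float32)),m.sum(),z[m].max())
    m=(z>.085)&(z<.1)&(Q[...,0]>.25)&(Q[...,0]<.5)&(abs(Q[...,1]-.03)<.2)
    if m.sum()>5: print(n,"tumbler top",cv2.minEnclosingCircle((Q[m][:,:2]*1000).astype(np.float32)),m.sum())
    m=(abs(z-.012)<.003)&(hsv[...,1]>60)&(Q[...,1]>.15)
    cs,_=cv2.findContours(m.astype(np.uint8),0,1)
    if cs:
        c=max(cs,key=cv2.contourArea).reshape(-1,2); pts=Q[c[:,1],c[:,0],:2]; print(n,"board",cv2.minEnclosingCircle((pts*1000).astype(np.float32)),len(c))
E
```

```text
pins [0.6594 0.0454 0.062 ] [ 0.5677 -0.1032  0.062 ] 0.17461580470686144
basin c [ 0.6136 -0.0289  0.062 ] yaw -0.08908141355000865
rim ((610.1321411132812, -31.116561889648438), (190.47084045410156, 121.17703247070312), 85.15151977539062)
tread [0.5153 0.0113 0.0387] [0.4322 0.0338 0.0928]
wrist grate ((502.2528381347656, -218.37643432617188), (160.94224548339844, 108.33797454833984), 61.857601165771484)
wrist tab ((478.4192810058594, -215.26243591308594), (11.31847858428955, 3.795292854309082), 2.1779820919036865) 25 0.04146215055932023
wrist tumbler top ((429.3542175292969, 32.59054183959961), 26.548398971557617) 2209
wrist board ((471.5970458984375, 187.11279296875), 63.86870574951172) 235
scene grate ((496.35888671875, -230.72723388671875), (184.51156616210938, 106.56547546386719), 62.056396484375)
scene tab ((493.8365173339844, -231.09674072265625), (8.20234489440918, 47.60259246826172), 63.80752182006836) 75 0.04502973224663431
scene tumbler top ((428.62579345703125, 29.735239028930664), 26.582265853881836) 255
scene board ((471.65985107421875, 233.6772918701172), 84.47986602783203) 140
side grate ((496.63861083984375, -229.72900390625), (186.18032836914062, 109.35002899169922), 61.77802658081055)
side tab ((497.8311462402344, -233.06675720214844), (6.355703353881836, 50.024497985839844), 61.42837905883789) 110 0.04326311672486505
side tumbler top ((426.90167236328125, 28.775001525878906), 27.652606964111328) 203
side board ((473.9599609375, 235.79580688476562), 84.43597412109375) 120
```

View pics/side0.png

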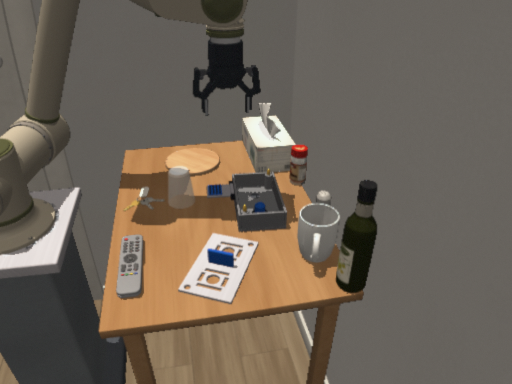

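The side view agrees: grate at (220,266) with tab, tumbler (180,187), basin (258,200), board (193,160). The grate needs about a +23° turn to match the basin. I'm moving above the grate first.

```bash
python3 -m creep '[{"jaw":0.2,"travel":[-20,-60,-25],"roll":0.15},{"jaw":0.2,"travel":[-53,-231,-105],"roll":1.08},{"jaw":0.2,"travel":[-53,-231,-105],"roll":1.08},{"jaw":0.2,"travel":[-53,-231,-105],"roll":1.08},{"jaw":0.2,"travel":[-53,-231,-105],"roll":1.08},{"jaw":0.2,"travel":[-53,-231,-105],"roll":1.08},{"jaw":0.2,"travel":[-53,-231,-105],"roll":1.08},{"jaw":0.2,"travel":[-53,-231,-105],"roll":1.08},{"jaw":0.2,"travel":[-53,-231,-105],"roll":1.08},{"jaw":0.2,"travel":[-53,-231,-105],"roll":1.08},{"jaw":0.2,"travel":[-53,-231,-105],"roll":1.08}]' 40
python3 - <<'E'
from h import *
np.set_printoptions(precision=4,suppress=True)
print(tip_extent() if callable(tip_extent) else tip_extent)
im,d,p=grab("wrist"); save("w1.png",im); Q=cloud(d,p);z=Q[...,2];hsv=cv2.cvtColor(im,cv2.COLOR_RGB2HSV)
m=(hsv[...,0]>105)&(hsv[...,0]<130)&(hsv[...,1]>150)&(z>.036)&(z<.046)&(Q[...,1]<-.17)
print("tab",cv2.minAreaRect((Q[m][:,:2]*1000).astype(np.float32)),m.sum())
m=(abs(z-.006)<.004)&(hsv[...,1]<60)&(hsv[...,2]>120)
print("grate",cv2.minAreaRect((Q[m][:,:2]*1000).astype(np.float32)),m.sum())
s=np.load("scene.npz");Q=cloud(s["d"],s)
for n,(u,v) in dict(mug=(342,205),bottle=(391,186),salt=(324,185),tissue=(222,135)).items(): print(n,Q[v,u])
E
```

```text
time_s: 1.25
position: [0.497, -0.2308, 0.2997]
tool_rot: [[-0.881, 0.472, -0.0], [0.472, 0.881, -0.0], [-0.0, -0.0, -1.0]]
ft_force: [0.5, 0.3, -0.2]
grip_width: 0.0343
gripper_force: 0.0
0.1734
tab ((495.6944274902344, -228.73541259765625), (6.732351303100586, 53.635154724121094), 61.64238739013672) 567
grate ((544.4581909179688, -160.83990478515625), (362.3697814941406, 128.45773315429688), 55.08071517944336) 21560
mug [ 0.7348 -0.2093  0.061 ]
bottle [ 0.7267 -0.3285  0.227 ]
salt [ 0.7398 -0.1374  0.0816]
tissue [0.5101 0.0063 0.2944]
```

```bash
python3 -m creep '[{"jaw":0.2,"travel":[-1,2,-40],"roll":0},{"jaw":0.2,"travel":[-1,2,-80],"roll":0},{"jaw":0.2,"travel":[-1,2,-105],"roll":0},{"jaw":0.2,"travel":[-1,2,-105],"roll":0},{"jaw":1,"travel":[-1,2,-105],"roll":0},{"jaw":1,"travel":[-1,2,-105],"roll":0},{"jaw":1,"travel":[-1,2,-105],"roll":0},{"jaw":1,"travel":[-1,2,-105],"roll":0},{"jaw":1,"travel":[-1,2,-105],"roll":0},{"jaw":1,"travel":[-1,2,-105],"roll":0}]' 60
```

```text
time_s: 2.3
position: [0.4963, -0.2291, 0.1965]
tool_rot: [[-0.882, 0.471, 0.003], [0.471, 0.882, -0.002], [-0.003, -0.0, -1.0]]
ft_force: [0.1, 0.6, 7.9]
grip_width: 0.0067
gripper_force: 61.4
```

```bash
python3 -m creep '[{"jaw":1,"travel":[0,0,20],"roll":0},{"jaw":1,"travel":[0,0,50],"roll":0},{"jaw":1,"travel":[0,0,90],"roll":0},{"jaw":1,"travel":[0,10,130],"roll":0},{"jaw":1,"travel":[20,40,130],"roll":0.1},{"jaw":1,"travel":[45,80,130],"roll":0.2},{"jaw":1,"travel":[70,120,130],"roll":0.3},{"jaw":1,"travel":[95,160,130],"roll":0.4},{"jaw":1,"travel":[110,185,130],"roll":0.4},{"jaw":1,"travel":[115,199,125],"roll":0.4},{"jaw":1,"travel":[115,199,125],"roll":0.4},{"jaw":1,"travel":[115,199,125],"roll":0.4}]'
cat > m.py <<'E'
from h import *
np.set_printoptions(precision=4,suppress=True)
o=observe(); print(o["position"],o["grip_width"])
out=[]
for n in("scene","side","wrist"):
    im,d,p=grab(n); Q=cloud(d,p);hsv=cv2.cvtColor(im,cv2.COLOR_RGB2HSV);z=Q[...,2]
    np.savez(n+"1.npz",im=im,d=d,**{k:np.array(v) for k,v in p.items()})
    out.append(im)
    m=(hsv[...,1]<60)&(hsv[...,2]>110)&(z>.08)&(z<.18)&(abs(Q[...,0]-.61)<.14)&(abs(Q[...,1]+.03)<.14)
    m=cv2.morphologyEx(m.astype(np.uint8),cv2.MORPH_OPEN,np.ones((3,3)))
    cs,_=cv2.findContours(m,0,1)
    if cs:
        c=max(cs,key=cv2.contourArea).reshape(-1,2);pts=Q[c[:,1],c[:,0]]; print(n,"grate",cv2.minAreaRect((pts[:,:2]*1000).astype(np.float32)),np.median(pts[:,2]),len(c))
        A=Q[m>0];C=np.linalg.lstsq(np.c_[A[:,:2],np.ones(len(A))],A[:,2],rcond=None)[0]; print("slopes",C[:2])
save("trio%d.png"%int(o["time_s"]*10),np.vstack([np.hstack([out[0][100:292,130:386],out[1][100:292,130:386]]),out[2]]))
E
python3 m.py; ls pics
```

```text
time_s: 3.5
position: [0.6105, -0.0306, 0.3196]
tool_rot: [[-0.996, 0.091, -0.001], [0.091, 0.996, -0.0], [0.001, -0.0, -1.0]]
ft_force: [-1.3, -0.5, -3.1]
grip_width: 0.0064
gripper_force: 60.1
[ 0.6105 -0.0306  0.3196] 0.006354256152390259
scene grate ((612.1672973632812, -31.59392547607422), (186.76324462890625, 111.1869888305664), 84.76234436035156) 0.1293230251935027 217
slopes [-0.1099  0.0185]
side grate ((610.8656005859375, -31.741195678710938), (185.988525390625, 108.03277587890625), 84.59214782714844) 0.12871479185696316 309
slopes [-0.1108  0.0344]
wrist grate ((606.3152465820312, -29.966224670410156), (185.61489868164062, 100.02893829345703), 84.72760772705078) 0.12909164833695197 1355
slopes [-0.0042  0.0009]
scene0.png
side0.png
trio35.png
w1.png
wrist0.png
```

View pics/trio35.png

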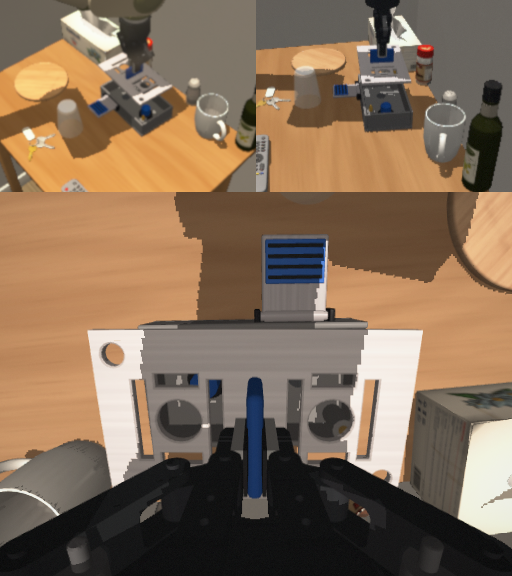

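The crops show the grate level in the gripper above the basin; its near-pedal pin hole is at wrist pixel (113,161) and the tread at (295,65). Next I locate the basin in the same fixed views for a relative correction.

```bash
python3 - <<'E'
from h import *
np.set_printoptions(precision=4,suppress=True)
for n in("scene","side","wrist"):
    s=np.load(n+".npz");Q=cloud(s["d"],s);hsv=cv2.cvtColor(s["im"],cv2.COLOR_RGB2HSV);z=Q[...,2]
    near=(abs(Q[...,0]-.612)<.085)&(abs(Q[...,1]+.03)<.115)
    m=(abs(z-.048)<.003)&near&(Q[...,0]>.545)
    m=cv2.morphologyEx(m.astype(np.uint8),cv2.MORPH_OPEN,np.ones((2,2)))>0
    print(n,"rim",cv2.minAreaRect((Q[m][:,:2]*1000).astype(np.float32)),m.sum())
    m=(hsv[...,0]>12)&(hsv[...,0]<35)&(hsv[...,1]>70)&near&(z>.046)&(z<.07)
    k,l,st,ce=cv2.connectedComponentsWithStats(m.astype(np.uint8))
    for i in range(1,k):
        if st[i,4]>4:
            A=Q[l==i]; t=A[A[:,2]>A[:,2].max()-.006]; print(" pin",ce[i],st[i,4],A.mean(0),"top",t.mean(0))
E
```

```text
scene rim ((629.955322265625, -36.48382568359375), (188.2509002685547, 142.64459228515625), 85.2700424194336) 369
 pin [267.0488 182.4146] 123 [0.6532 0.0008 0.0503] top [0.6618 0.0422 0.0623]
 pin [272.6875 217.1875] 16 [ 0.5685 -0.1108  0.0577] top [ 0.5688 -0.1115  0.0636]
side rim ((575.3214111328125, -358.83074951171875), (1007.0361938476562, 132.57907104492188), 81.62821960449219) 348
 pin [268.     171.8125] 16 [0.6604 0.0407 0.0569] top [0.6604 0.0411 0.0598]
 pin [244.4348 208.087 ] 23 [ 0.5693 -0.112   0.0566] top [ 0.5693 -0.1113  0.0598]
wrist rim ((614.9780883789062, -45.82891082763672), (220.42791748046875, 149.47117614746094), 85.15129089355469) 2636
 pin [358.0133 132.    ] 75 [0.6594 0.0452 0.0589] top [0.6601 0.0449 0.0615]
 pin [270.7941 259.8971] 68 [ 0.569  -0.1072  0.057 ] top [ 0.569  -0.1065  0.0612]
```

```bash
python3 -m creep '[{"jaw":1,"travel":[4,-1,-15],"roll":0.015},{"jaw":1,"travel":[4,-1,-35],"roll":0.015},{"jaw":1,"travel":[4,-1,-48],"roll":0.015},{"jaw":1,"travel":[4,-1,-48],"roll":0.015},{"jaw":1,"travel":[4,-1,-48],"roll":0.015}]'
python3 m.py
python3 - <<'E'
from h import *
w=np.load("wrist1.npz"); save("w2.png",cv2.resize(w["im"][:,60:460],(800,768))[:600])
E
```

```text
time_s: 4.15
position: [0.6151, -0.0312, 0.2717]
tool_rot: [[-0.997, 0.076, -0.0], [0.076, 0.997, 0.0], [0.0, -0.0, -1.0]]
ft_force: [-0.4, -0.1, -2.1]
grip_width: 0.0065
gripper_force: 60.1
[ 0.6151 -0.0312  0.2717] 0.00652242980388349
scene grate ((613.5753784179688, -32.11967468261719), (184.94749450683594, 107.02171325683594), 85.89838409423828) 0.08244481858349817 337
slopes [0.0088 0.0026]
side grate ((580.3622436523438, -27.85089874267578), (185.76535034179688, 41.02277755737305), 83.84281921386719) 0.08135578693160955 139
slopes [ 0.0112 -0.001 ]
wrist grate ((610.9529418945312, -30.0157470703125), (185.19451904296875, 99.79633331298828), 85.4294204711914) 0.0816594268438781 1348
slopes [-0.0016  0.0007]
```

View pics/w2.png

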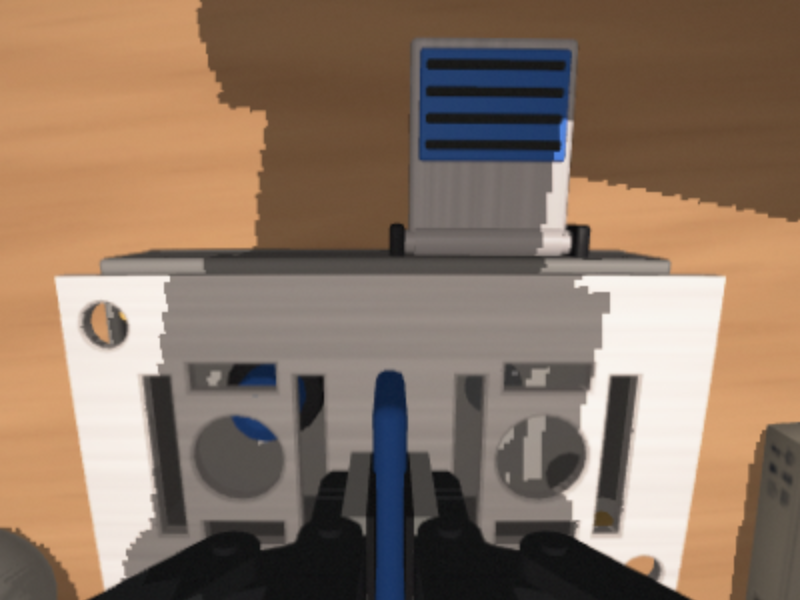

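The wrist crop shows the hole at (105,325) with the brass pin peeping at its right edge (124,315), and the rim's front corners at (103,262) and (668,262).

```bash
python3 - <<'E'
from h import *
np.set_printoptions(precision=4,suppress=True)
w=np.load("wrist1.npz"); f=lambda x,y,z: ray(60+x/2,y/2,w,z)
th=np.radians(-4.5);R=np.array([[np.cos(th),-np.sin(th)],[np.sin(th),np.cos(th)]])
h=f(105,325,.0795)[:2]; print("hole1",h,"grate c",h+R@[.04,.08])
a,b=f(57,277,.0815)[:2],f(724,275,.0815)[:2]; print("grate front",a,b,(a+b)/2+R@[.054,0],np.linalg.norm(a-b),np.degrees(np.arctan2(*(b-a)[::-1])))
# rim front outer corners (outer edge upper line y~252, lower line ~ 272)
for y in (252,262): 
    a,b=f(103,y,.048)[:2],f(668,y,.048)[:2]; print("rim",a,b,(a+b)/2+R@[.056,0],np.linalg.norm(a-b),np.degrees(np.arctan2(*(b-a)[::-1])))
i=np.load("wrist.npz"); print(ray(358.5,132,i,.062),ray(270,259.5,i,.062))
E
```

```text
hole1 [ 0.5699 -0.1076] grate c [ 0.616  -0.0309]
grate front [ 0.5552 -0.1173] [0.5686 0.0656] [ 0.6158 -0.0301] 0.18340216273122142 85.82409338182923
rim [ 0.5505 -0.1194] [0.5646 0.0652] [ 0.6133 -0.0315] 0.18506124826097597 85.64178457632603
rim [ 0.5537 -0.12  ] [0.5678 0.0653] [ 0.6166 -0.0318] 0.1858588316023756 85.64289149421894
[0.6589 0.0454 0.062 ] [ 0.5677 -0.1038  0.062 ]
```

```bash
python3 -m creep '[{"jaw":1,"travel":[0,-1,-5],"roll":0},{"jaw":1,"travel":[0,-1,-9],"roll":0},{"jaw":1,"travel":[0,-1,-13],"roll":0},{"jaw":1,"travel":[0,-1,-16],"roll":0},{"jaw":1,"travel":[0,-1,-18],"roll":0},{"jaw":1,"travel":[0,-1,-18],"roll":0}]'
```

```text
time_s: 4.9
position: [0.615, -0.032, 0.2534]
tool_rot: [[-0.997, 0.076, -0.001], [0.076, 0.997, 0.0], [0.001, 0.0, -1.0]]
ft_force: [0.2, -0.1, -2.5]
grip_width: 0.0063
gripper_force: 60.1
```

```bash
python3 -m creep '[{"jaw":1,"travel":[0,0,-4],"roll":0},{"jaw":1,"travel":[0,0,-7],"roll":0},{"jaw":1,"travel":[0,0,-9],"roll":0},{"jaw":1,"travel":[0,0,-9],"roll":0}]'
```

```text
time_s: 5.3
position: [0.615, -0.032, 0.2447]
tool_rot: [[-0.997, 0.076, 0.0], [0.076, 0.997, -0.0], [-0.0, -0.0, -1.0]]
ft_force: [0.1, -0.1, -1.9]
grip_width: 0.0064
gripper_force: 60.2
```

```bash
python3 -m creep '[{"jaw":1,"travel":[0,0,-1],"roll":0},{"jaw":1,"travel":[0,0,-1],"roll":0},{"jaw":0.4,"travel":[0,0,-1],"roll":0},{"jaw":0.4,"travel":[0,0,-1],"roll":0},{"jaw":0.4,"travel":[0,0,-1],"roll":0},{"jaw":0.4,"travel":[0,0,0],"roll":0},{"jaw":0.4,"travel":[0,0,15],"roll":0},{"jaw":0.4,"travel":[0,0,50],"roll":0},{"jaw":0.4,"travel":[0,0,100],"roll":0},{"jaw":0.4,"travel":[0,0,130],"roll":0},{"jaw":0.4,"travel":[0,0,130],"roll":0}]'
python3 - <<'E'
from h import *
np.set_printoptions(precision=4,suppress=True)
im,d,p=grab("wrist"); save("w3.png",im); Q=cloud(d,p);z=Q[...,2];hsv=cv2.cvtColor(im,cv2.COLOR_RGB2HSV)
m=(abs(z-.054)<.006)&(hsv[...,1]<60)&(hsv[...,2]>90)&(Q[...,0]>.54)
m=cv2.morphologyEx(m.astype(np.uint8),cv2.MORPH_OPEN,np.ones((5,5)))>0
A=Q[m];C=np.linalg.lstsq(np.c_[A[:,:2]-A[:,:2].mean(0),np.ones(len(A))],A[:,2],rcond=None)[0]
print(cv2.minAreaRect((A[:,:2]*1000).astype(np.float32)),C)
m=(z>.086)&(z<.1)&(Q[...,0]>.25)&(Q[...,0]<.52)&(abs(Q[...,1]-.03)<.1)
if m.sum(): print("tumbler",cv2.minEnclosingCircle((Q[m][:,:2]*1000).astype(np.float32)),m.sum())
E
```

```text
time_s: 6.4
position: [0.615, -0.0319, 0.3797]
tool_rot: [[-0.997, 0.076, 0.009], [0.076, 0.997, -0.002], [-0.009, -0.002, -1.0]]
ft_force: [0.1, -1.1, -0.5]
grip_width: 0.026
gripper_force: 0.0
((689.4982299804688, 19.292816162109375), (603.6875610351562, 257.5797424316406), 71.5071029663086) [ 0.0006 -0.0005  0.0539]
```

View pics/w3.png

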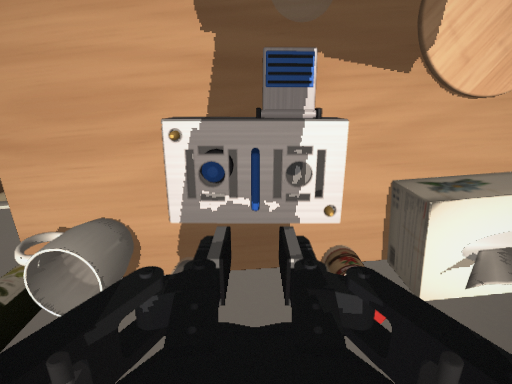

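The grate is seated: both brass pins poke through at (174,135) and (331,211), and the plate is level at z = 54 mm. Now the tumbler.

```bash
python3 -m creep '[{"jaw":-0.76,"travel":[-40,15,0],"roll":-0.14},{"jaw":-0.76,"travel":[-80,30,0],"roll":-0.28},{"jaw":-0.76,"travel":[-120,45,-10],"roll":-0.42},{"jaw":-0.76,"travel":[-160,55,-40],"roll":-0.56},{"jaw":-0.76,"travel":[-187,62,-80],"roll":-0.7},{"jaw":-0.76,"travel":[-187,62,-80],"roll":-0.84},{"jaw":-0.76,"travel":[-187,62,-80],"roll":-0.98},{"jaw":-0.76,"travel":[-187,62,-80],"roll":-1.12},{"jaw":-0.76,"travel":[-187,62,-80],"roll":-1.26},{"jaw":-0.76,"travel":[-187,62,-80],"roll":-1.4},{"jaw":-0.76,"travel":[-187,62,-80],"roll":-1.57},{"jaw":-0.76,"travel":[-187,62,-80],"roll":-1.57}]'
python3 - <<'E'
from h import *
np.set_printoptions(precision=4,suppress=True)
o=observe();print(o["position"],o["tool_rot"],o["grip_width"])
im,d,p=grab("wrist"); save("w4.png",im); Q=cloud(d,p);z=Q[...,2]
m=(z>.084)&(z<.1)&(abs(Q[...,0]-.43)<.05)&(abs(Q[...,1]-.03)<.06)
m=cv2.morphologyEx(m.astype(np.uint8),cv2.MORPH_OPEN,np.ones((3,3)))>0
if m.sum(): print("tumbler",cv2.minEnclosingCircle((Q[m][:,:2]*1000).astype(np.float32)),m.sum(),np.median(z[m]))
s=np.load("scene.npz");Q=cloud(s["d"],s);z=Q[...,2]
m=(z>.02)&(z<.085)&(abs(Q[...,0]-.42)<.06)&(abs(Q[...,1]-.02)<.06)
for n in("scene","side"):
    s=np.load(n+".npz");Q=cloud(s["d"],s);z=Q[...,2]
    for lo in(.02,.05):
        m=(z>lo)&(z<lo+.02)&(abs(Q[...,0]-.42)<.06)&(abs(Q[...,1]-.02)<.06); A=Q[m][:,:2]
        S=np.linalg.lstsq(np.c_[2*A,np.ones(len(A))],(A**2).sum(1),rcond=None)[0]; print(n,lo,S[:2],np.sqrt(S[2]+S[0]**2+S[1]**2))
E
```

```text
time_s: 7.65
position: [0.4276, 0.0301, 0.2937]
tool_rot: [[0.077, 0.997, -0.002], [0.997, -0.077, 0.001], [0.0, -0.002, -1.0]]
ft_force: [-0.3, -0.0, -0.1]
grip_width: 0.0751
gripper_force: 0.0
[0.4276 0.0301 0.2937] [[ 0.077   0.997  -0.0024]
 [ 0.997  -0.077   0.0005]
 [ 0.0003 -0.0025 -1.    ]] 0.07507214874345201
tumbler ((428.92889404296875, 32.57622146606445), 26.406085968017578) 4873 0.09160251326111155
scene 0.02 [0.4296 0.0311] 0.031835581354442505
scene 0.05 [0.4293 0.0308] 0.02838325461852134
side 0.02 [0.4285 0.0309] 0.03179150133312664
side 0.05 [0.4282 0.0303] 0.028164006018552318
```

View pics/w4.png

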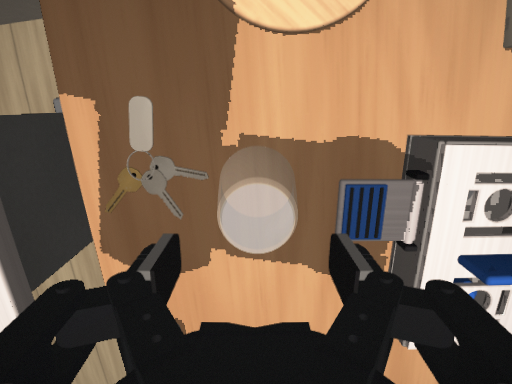

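The tumbler top is at (257,215), midway between the fingers at (160,260) and (350,260), with the tread (340–400, 210) just clear of the right finger.

```bash
python3 -m creep '[{"jaw":-0.76,"travel":[1,1,-30],"roll":0},{"jaw":-0.76,"travel":[1,1,-60],"roll":0},{"jaw":-0.76,"travel":[1,1,-78],"roll":0},{"jaw":-0.76,"travel":[1,1,-78],"roll":0},{"jaw":0.2,"travel":[1,1,-78],"roll":0},{"jaw":0.2,"travel":[1,1,-78],"roll":0},{"jaw":0.2,"travel":[1,1,-78],"roll":0},{"jaw":0.2,"travel":[1,1,-78],"roll":0},{"jaw":0.2,"travel":[1,1,-78],"roll":0},{"jaw":0.2,"travel":[1,1,-78],"roll":0}]' 40
```

```text
time_s: 8.7
position: [0.4289, 0.031, 0.2177]
tool_rot: [[0.074, 0.997, 0.001], [0.997, -0.074, -0.0], [-0.0, 0.001, -1.0]]
ft_force: [-4.2, 0.1, 6.9]
grip_width: 0.0566
gripper_force: 43.2
```

```bash
python3 -m creep '[{"jaw":0.2,"travel":[0,0,15],"roll":0},{"jaw":0.2,"travel":[0,0,45],"roll":0},{"jaw":0.2,"travel":[0,0,85],"roll":0},{"jaw":0.2,"travel":[0,0,115],"roll":0},{"jaw":0.2,"travel":[25,-15,120],"roll":0},{"jaw":0.2,"travel":[60,-35,120],"roll":0},{"jaw":0.2,"travel":[100,-60,120],"roll":0},{"jaw":0.2,"travel":[140,-85,120],"roll":0},{"jaw":0.2,"travel":[170,-100,120],"roll":0},{"jaw":0.2,"travel":[183,-108,115],"roll":0},{"jaw":0.2,"travel":[183,-108,110],"roll":0},{"jaw":0.2,"travel":[183,-108,110],"roll":0}]'
python3 - <<'E'
from h import *
np.set_printoptions(precision=4,suppress=True)
ims=[]
for n in("scene","side"):
    im,d,p=grab(n);Q=cloud(d,p);z=Q[...,2];ims.append(im[60:300,130:460])
    for lo in(.11,.13):
        m=(z>lo)&(z<lo+.02)&(abs(Q[...,0]-.61)<.06)&(abs(Q[...,1]+.08)<.05); A=Q[m][:,:2]
        if len(A)>20:
            S=np.linalg.lstsq(np.c_[2*A,np.ones(len(A))],(A**2).sum(1),rcond=None)[0]; print(n,lo,len(A),S[:2],np.sqrt(S[2]+S[0]**2+S[1]**2))
save("ss5.png",np.hstack(ims))
E
```

```text
time_s: 9.9
position: [0.6114, -0.0767, 0.3259]
tool_rot: [[0.075, 0.997, -0.002], [0.997, -0.075, 0.001], [0.001, -0.002, -1.0]]
ft_force: [0.0, 0.4, -2.2]
grip_width: 0.0561
gripper_force: 43.7
scene 0.11 160 [ 0.6118 -0.0766] 0.03336725851809515
scene 0.13 153 [ 0.6115 -0.077 ] 0.0311792422471302
side 0.11 250 [ 0.611  -0.0772] 0.032980029532202935
side 0.13 241 [ 0.611  -0.0772] 0.030919899451374806
```

View pics/ss5.png

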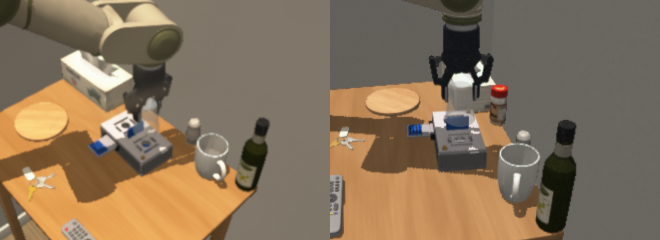

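Tumbler is upright and centred over the nozzle ((150,110) in the left half, (462,90) in the right); lowering gently.

```bash
python3 -m creep '[{"jaw":0.2,"travel":[0,0,-20],"roll":0},{"jaw":0.2,"travel":[0,0,-38],"roll":0},{"jaw":0.2,"travel":[0,0,-46],"roll":0},{"jaw":0.2,"travel":[0,0,-50],"roll":0},{"jaw":0.2,"travel":[0,0,-52],"roll":0},{"jaw":0.2,"travel":[0,0,-53],"roll":0},{"jaw":0.2,"travel":[0,0,-54],"roll":0},{"jaw":0.2,"travel":[0,0,-54],"roll":0}]'
```

```text
time_s: 10.8
position: [0.612, -0.077, 0.273]
tool_rot: [[0.075, 0.997, 0.001], [0.997, -0.075, -0.0], [-0.0, 0.001, -1.0]]
ft_force: [0.3, 0.2, -2.2]
grip_width: 0.0565
gripper_force: 43.7
```

```bash
python3 -m creep '[{"jaw":0.2,"travel":[0,0,-1],"roll":0},{"jaw":0.2,"travel":[0,0,-2],"roll":0},{"jaw":0.2,"travel":[0,0,-2],"roll":0}]'
```

```text
time_s: 11.1
position: [0.612, -0.0771, 0.2718]
tool_rot: [[0.075, 0.997, 0.001], [0.997, -0.075, -0.001], [-0.001, 0.001, -1.0]]
ft_force: [-2.5, -0.7, 5.2]
grip_width: 0.0566
gripper_force: 44.7
```

Contact. Releasing and rising.

```bash
python3 -m creep '[{"jaw":0,"travel":[0,0,0],"roll":0},{"jaw":-0.3,"travel":[0,0,0],"roll":0},{"jaw":-0.76,"travel":[0,0,0],"roll":0},{"jaw":-0.76,"travel":[0,0,0],"roll":0},{"jaw":-0.76,"travel":[0,0,0],"roll":0},{"jaw":-0.76,"travel":[0,0,10],"roll":0},{"jaw":-0.76,"travel":[0,0,40],"roll":0},{"jaw":-0.76,"travel":[0,0,80],"roll":0},{"jaw":-0.76,"travel":[0,0,110],"roll":0},{"jaw":-0.76,"travel":[0,0,110],"roll":0}]'
cat > t.py <<'E'
from h import *
np.set_printoptions(precision=4,suppress=True)
import sys
cx,cy,top=map(float,sys.argv[1:4])
for n in("scene","side","wrist"):
    im,d,p=grab(n);Q=cloud(d,p);z=Q[...,2]
    m=(abs(z-top)<.008)&(np.hypot(Q[...,0]-cx,Q[...,1]-cy)<.045)
    m=cv2.morphologyEx(m.astype(np.uint8),cv2.MORPH_OPEN,np.ones((3,3)))>0
    if m.sum()>20: print(n,cv2.minEnclosingCircle((Q[m][:,:2]*1000).astype(np.float32)),m.sum(),np.median(z[m]))
E
python3 t.py .612 -.077 .146
```

```text
time_s: 12.1
position: [0.6119, -0.0769, 0.3862]
tool_rot: [[0.075, 0.997, 0.009], [0.997, -0.075, -0.003], [-0.002, 0.009, -1.0]]
ft_force: [-0.5, -0.5, -0.0]
grip_width: 0.0751
gripper_force: 0.0
scene ((610.9437866210938, -79.70635986328125), 26.45943832397461) 243 0.14620678321278646
side ((611.8130493164062, -79.79014587402344), 25.92194938659668) 243 0.14472302576381074
wrist ((611.9556274414062, -75.83734893798828), 26.46783447265625) 3598 0.14560222390251482
```

```bash
python3 -m creep '[{"jaw":1,"travel":[-30,27,0],"roll":0},{"jaw":1,"travel":[-65,57,0],"roll":0},{"jaw":1,"travel":[-100,88,0],"roll":0},{"jaw":1,"travel":[-100,88,-40],"roll":0},{"jaw":1,"travel":[-100,88,-80],"roll":0},{"jaw":1,"travel":[-100,88,-120],"roll":0},{"jaw":1,"travel":[-100,88,-140],"roll":0},{"jaw":1,"travel":[-100,88,-150],"roll":0},{"jaw":1,"travel":[-100,88,-150],"roll":0}]'
```

```text
time_s: 13.15
position: [0.5118, 0.011, 0.2294]
tool_rot: [[0.075, 0.997, -0.003], [0.997, -0.075, 0.001], [0.0, -0.003, -1.0]]
ft_force: [-0.3, -0.6, -0.8]
grip_width: -0.0
gripper_force: 0.0
```

```bash
python3 -m creep '[{"jaw":1,"travel":[0,0,-4],"roll":0},{"jaw":1,"travel":[0,0,-8],"roll":0},{"jaw":1,"travel":[0,0,-12],"roll":0},{"jaw":1,"travel":[0,0,-12],"roll":0}]'
```

```text
time_s: 13.55
position: [0.5119, 0.011, 0.2186]
tool_rot: [[0.075, 0.997, -0.0], [0.997, -0.075, 0.0], [0.0, -0.0, -1.0]]
ft_force: [0.1, -0.2, 0.5]
grip_width: -0.0001
gripper_force: 0.0
```

```bash
python3 -m creep '[{"jaw":1,"travel":[0,0,-4],"roll":0},{"jaw":1,"travel":[0,0,-8],"roll":0},{"jaw":1,"travel":[0,0,-12],"roll":0},{"jaw":1,"travel":[0,0,-12],"roll":0}]'
```

```text
time_s: 13.95
position: [0.512, 0.011, 0.2065]
tool_rot: [[0.075, 0.997, -0.0], [0.997, -0.075, 0.0], [0.0, -0.0, -1.0]]
ft_force: [-1.4, -0.6, 5.3]
grip_width: 0.0001
gripper_force: 2.6
```

```bash
python3 -m creep '[{"jaw":1,"travel":[0,0,-3],"roll":0},{"jaw":1,"travel":[0,0,-6],"roll":0},{"jaw":1,"travel":[0,0,-8],"roll":0},{"jaw":1,"travel":[0,0,-8],"roll":0}]'
```

```text
time_s: 14.35
position: [0.5122, 0.0111, 0.2007]
tool_rot: [[0.075, 0.997, 0.003], [0.997, -0.075, -0.001], [-0.0, 0.003, -1.0]]
ft_force: [-5.5, 0.3, 24.3]
grip_width: -0.0002
gripper_force: 12.6
```

At the stop (24 N, far above the 7 N spring). Hold, then check the tumbler before releasing.

```bash
python3 -m creep '[{"jaw":1,"travel":[0,0,-1],"roll":0},{"jaw":1,"travel":[0,0,-1],"roll":0},{"jaw":1,"travel":[0,0,-1],"roll":0},{"jaw":1,"travel":[0,0,-1],"roll":0},{"jaw":1,"travel":[0,0,-1],"roll":0},{"jaw":1,"travel":[0,0,-1],"roll":0},{"jaw":1,"travel":[0,0,-1],"roll":0},{"jaw":1,"travel":[0,0,-1],"roll":0}]'
python3 - <<'E'
from h import *
np.set_printoptions(precision=4,suppress=True)
im,d,p=grab("wrist");Q=cloud(d,p);hsv=cv2.cvtColor(im,cv2.COLOR_RGB2HSV)
m=(hsv[...,0]>105)&(hsv[...,0]<130)&(hsv[...,1]>140)&(np.hypot(Q[...,0]-.512,Q[...,1]-.011)<.04)
A=Q[m]; print(m.sum()); C=np.linalg.lstsq(np.c_[A[:,:2]-[.5125,.011],np.ones(len(A))],A[:,2],rcond=None)[0];print("slope(rad)",C)
E
python3 t.py .612 -.077 .146
```

```text
time_s: 15.15
position: [0.5121, 0.011, 0.2004]
tool_rot: [[0.075, 0.997, 0.003], [0.997, -0.075, -0.001], [-0.001, 0.004, -1.0]]
ft_force: [-8.2, 0.6, 32.3]
grip_width: 0.0001
gripper_force: 16.4
1487
slope(rad) [ 0.2994 -0.0372  0.0265]
scene ((611.77587890625, -79.24398803710938), 26.343812942504883) 249 0.14648770769306507
side ((611.3250122070312, -79.98908233642578), 25.64812660217285) 236 0.14477094176574956
```

Pedal slope is about 0.29 rad, at the stop, and the tumbler hasn't moved. Releasing and returning to the tumbler.

```bash
python3 -m creep '[{"jaw":1,"travel":[0,0,6],"roll":0},{"jaw":1,"travel":[0,0,14],"roll":0},{"jaw":1,"travel":[0,0,30],"roll":0},{"jaw":1,"travel":[0,0,75],"roll":0},{"jaw":1,"travel":[0,0,120],"roll":0},{"jaw":0,"travel":[0,0,165],"roll":0},{"jaw":-0.76,"travel":[0,0,180],"roll":0},{"jaw":-0.76,"travel":[35,-30,180],"roll":0},{"jaw":-0.76,"travel":[70,-60,180],"roll":0},{"jaw":-0.76,"travel":[100,-88,180],"roll":0},{"jaw":-0.76,"travel":[100,-88,180],"roll":0},{"jaw":-0.76,"travel":[100,-88,180],"roll":0}]'
```

```text
time_s: 16.55
position: [0.6122, -0.0774, 0.3768]
tool_rot: [[0.076, 0.997, -0.001], [0.997, -0.076, 0.001], [0.001, -0.001, -1.0]]
ft_force: [-0.2, 1.3, -0.1]
grip_width: 0.0753
gripper_force: 0.0
```

```bash
python3 -m creep '[{"jaw":-0.76,"travel":[0,0,-40],"roll":0},{"jaw":-0.76,"travel":[0,0,-75],"roll":0},{"jaw":-0.76,"travel":[0,0,-98],"roll":0},{"jaw":-0.76,"travel":[0,0,-104],"roll":0},{"jaw":-0.76,"travel":[0,0,-104],"roll":0},{"jaw":0.2,"travel":[0,0,-104],"roll":0},{"jaw":0.2,"travel":[0,0,-104],"roll":0},{"jaw":0.2,"travel":[0,0,-104],"roll":0},{"jaw":0.2,"travel":[0,0,-104],"roll":0},{"jaw":0.2,"travel":[0,0,-104],"roll":0},{"jaw":0.2,"travel":[0,0,-104],"roll":0}]' 40
```

```text
time_s: 17.65
position: [0.6119, -0.0768, 0.2761]
tool_rot: [[0.075, 0.997, 0.003], [0.997, -0.075, -0.001], [-0.001, 0.003, -1.0]]
ft_force: [-2.2, 1.3, 5.1]
grip_width: 0.0558
gripper_force: 42.2
```

```bash
python3 -m creep '[{"jaw":0.2,"travel":[0,0,15],"roll":0},{"jaw":0.2,"travel":[0,0,40],"roll":0},{"jaw":0.2,"travel":[0,0,70],"roll":0},{"jaw":0.2,"travel":[-15,0,90],"roll":0},{"jaw":0.2,"travel":[-45,10,90],"roll":0},{"jaw":0.2,"travel":[-80,20,90],"roll":0},{"jaw":0.2,"travel":[-110,40,90],"roll":0},{"jaw":0.2,"travel":[-130,70,90],"roll":0},{"jaw":0.2,"travel":[-139,105,85],"roll":0},{"jaw":0.2,"travel":[-139,145,75],"roll":0},{"jaw":0.2,"travel":[-139,185,65],"roll":0}]'
python3 -m creep '[{"jaw":0.2,"travel":[0,30,-10],"roll":0},{"jaw":0.2,"travel":[0,65,-20],"roll":0},{"jaw":0.2,"travel":[0,100,-35],"roll":0},{"jaw":0.2,"travel":[0,120,-50],"roll":0},{"jaw":0.2,"travel":[0,127,-60],"roll":0},{"jaw":0.2,"travel":[0,127,-60],"roll":0},{"jaw":0.2,"travel":[0,127,-60],"roll":0}]'
python3 - <<'E'
from h import *
np.set_printoptions(precision=4,suppress=True)
for n in("scene","side"):
    im,d,p=grab(n);Q=cloud(d,p);z=Q[...,2]
    if n=="side": save("s6.png",im)
    for lo in(.07,.09):
        m=(z>lo)&(z<lo+.02)&(np.hypot(Q[...,0]-.473,Q[...,1]-.235)<.05); A=Q[m][:,:2]
        if len(A)>20:
            S=np.linalg.lstsq(np.c_[2*A,np.ones(len(A))],(A**2).sum(1),rcond=None)[0]; print(n,lo,len(A),S[:2],np.sqrt(S[2]+S[0]**2+S[1]**2))
E
```

```text
time_s: 18.75
position: [0.4723, 0.1094, 0.3399]
tool_rot: [[0.076, 0.997, 0.003], [0.997, -0.076, -0.0], [0.0, 0.003, -1.0]]
ft_force: [-0.2, -0.9, -1.4]
grip_width: 0.0555
gripper_force: 43.0
time_s: 19.45
position: [0.4732, 0.2343, 0.2794]
tool_rot: [[0.075, 0.997, 0.001], [0.997, -0.075, -0.0], [-0.0, 0.001, -1.0]]
ft_force: [0.0, 0.1, -1.6]
grip_width: 0.0558
gripper_force: 42.9
scene 0.07 131 [0.4732 0.2339] 0.032309561040061816
scene 0.09 120 [0.4723 0.234 ] 0.030699014281776234
side 0.07 147 [0.4726 0.2328] 0.03192231310638508
side 0.09 152 [0.4728 0.2323] 0.029380654005514463
```

View pics/s6.png

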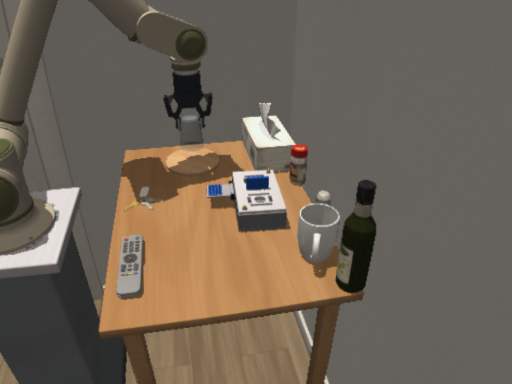

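The side view shows the tumbler held at (190,130) above the board (193,160) and the grate still seated (258,195).

```bash
python3 -m creep '[{"jaw":0.2,"travel":[0,0,-15],"roll":0},{"jaw":0.2,"travel":[0,0,-30],"roll":0},{"jaw":0.2,"travel":[0,0,-38],"roll":0},{"jaw":0.2,"travel":[0,0,-42],"roll":0},{"jaw":0.2,"travel":[0,0,-44],"roll":0},{"jaw":0.2,"travel":[0,0,-45],"roll":0},{"jaw":0.2,"travel":[0,0,-46],"roll":0},{"jaw":0.2,"travel":[0,0,-46],"roll":0}]'
```

```text
time_s: 20.35
position: [0.473, 0.2349, 0.2345]
tool_rot: [[0.075, 0.997, 0.002], [0.997, -0.075, -0.0], [0.0, 0.002, -1.0]]
ft_force: [-3.6, -3.5, 11.9]
grip_width: 0.0555
gripper_force: 44.7
```

```bash
python3 -m creep '[{"jaw":0,"travel":[0,0,1],"roll":0},{"jaw":-0.3,"travel":[0,0,1],"roll":0},{"jaw":-0.76,"travel":[0,0,1],"roll":0},{"jaw":-0.76,"travel":[0,0,1],"roll":0},{"jaw":-0.76,"travel":[0,0,1],"roll":0},{"jaw":-0.76,"travel":[0,0,10],"roll":0},{"jaw":-0.76,"travel":[0,0,40],"roll":0},{"jaw":-0.76,"travel":[0,0,85],"roll":0},{"jaw":-0.76,"travel":[0,0,120],"roll":0},{"jaw":-0.76,"travel":[0,0,120],"roll":0},{"jaw":-0.76,"travel":[0,0,120],"roll":0}]'
python3 t.py .473 .235 .104
python3 - <<'E'
from h import *
np.set_printoptions(precision=4,suppress=True)
im,d,p=grab("scene");Q=cloud(d,p);hsv=cv2.cvtColor(im,cv2.COLOR_RGB2HSV);z=Q[...,2]
m=(hsv[...,0]>105)&(hsv[...,0]<130)&(hsv[...,1]>140)&(np.hypot(Q[...,0]-.512,Q[...,1]-.011)<.04); print("tread z",np.median(z[m]),m.sum())
m=(abs(z-.054)<.005)&(hsv[...,1]<60)&(hsv[...,2]>90)&(abs(Q[...,0]-.615)<.08)&(abs(Q[...,1]+.032)<.12)
m=cv2.morphologyEx(m.astype(np.uint8),cv2.MORPH_OPEN,np.ones((3,3)))>0
A=Q[m];print("grate",cv2.minAreaRect((A[:,:2]*1000).astype(np.float32)),np.linalg.lstsq(np.c_[A[:,:2]-A[:,:2].mean(0),np.ones(len(A))],A[:,2],rcond=None)[0])
E
```

```text
time_s: 21.45
position: [0.4727, 0.235, 0.3534]
tool_rot: [[0.075, 0.997, 0.001], [0.997, -0.075, 0.0], [0.0, 0.001, -1.0]]
ft_force: [-0.0, 0.2, -0.8]
grip_width: 0.0747
gripper_force: 0.0
scene ((471.47442626953125, 232.7202911376953), 27.999238967895508) 182 0.10335025459216107
side ((471.5780334472656, 229.99722290039062), 24.845928192138672) 131 0.10384966733115752
wrist ((473.0251159667969, 235.97572326660156), 26.45863151550293) 3272 0.10398945402520945
tread z 0.04112603149499883 107
grate ((614.7930908203125, -33.651283264160156), (187.79310607910156, 108.84559631347656), 85.63972473144531) [0.0048 0.0018 0.0548]
```

Everything checks out: the pedal is up, the grate is flat and the tumbler stands on the board.

```bash
python3 -c "from rig import *; print(close_job())"
```

```text
the job is handed in; nothing more can be done
None
```

The job is handed in, with no verdict returned: the grate is seated on both pins, the pedal was pressed to its stop and is back up, and the tumbler stands upside down near the centre of the board, released, after about 21.5 s of the 72 s allowed.

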